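# Clamp a seatpost in the bench tube clamp

### The job

Clamp the carbon seatpost in the blue bench clamp: swing the hinged jaw over and press it gently down on the post, then draw the swing bolt out by its red handle, swing it up into the jaw's slot so that its brass nut goes in between the lip and the yellow guard, and let it drop home behind the lip. Do not force anything, keep the post where it lies and leave the other things on the bench alone.

Things in the scene. Friction and masses are not known exactly. Their poses are not given: they have to be found in the camera images.
- clamp: Blue tube clamp bolted to the bench, on a dark steel foot 140 x 140 x 12 mm. Origin: on the bench under the middle of the saddle. x runs along the post, y across to the swing bolt's side, z up. The post's axis lies at z 105 mm. Hinge lines run along x: the jaw's at y -40, z 105 mm, the bolt's at y +45, z 38 mm.
- jaw (a joint): Angle of the hinged upper jaw, rad: 0 = shut on the post, grows as it opens (about the clamp's +x), to 1.9. The hinge is stiff (0.3 N m): the jaw stays where it is left and must be pushed over and then down until it is felt to sit on the post. 5 to 15 N at the pad does it; jaw on post must stay under 70 N. 44 mm wide along x, 0.35 kg. Shut, its top is flat, 137 mm above the bench, y -26 to +30.
- jaw_pad (a point): Centre of the dark rubber pad (32 mm along x, 26 mm across, 4 mm thick) on the jaw's outer, top face, where one pushes; moves with the jaw. With the jaw shut it lies at y +9, z 141 mm of the clamp: 49 mm along and 36 mm out from the hinge line. Its y axis points away from the hinge, z out of the pad.
- bolt (a joint): Lean of the swing bolt, rad: 0 = upright, home in the jaw's slot; grows as it leans out to the clamp's +y, to 1.15. It stays where it is left.
- draw (a joint): How far handle, 8 mm rod and nut are drawn out along the bolt's own axis, m: 0 to 0.022, against a spring (5 N at first, 10 N at the end) that pulls them back when let go. With the nut resting home it reads 0 to 0.014.
- handle_mid (a point): Centre of the red T-handle at the bolt's outer end: a sleeve 22 mm across and 30 mm long, lying along the clamp's x, 125 mm from the bolt's hinge line when not drawn. The sleeve turns freely about its own length, so pinched from above end to end (along the clamp's x) it lets the bolt swing between the fingers. When home it is 163 to 177 mm above the bench.
- bolt_hinge (a point): Middle of the bolt's hinge line. The brass nut on the rod (20 mm across, 8 mm thick) has its middle 53 mm short of the handle's centre (its underside 68 mm from this line when not drawn), but it has been screwed up to 6.5 mm either way along the rod. That is not measured: it must be seen or felt.
- keeper (a point): Middle of the slotted keeper at the jaw's free end, on the floor where the nut shall rest: with the jaw shut at y +45, z 113 mm of the clamp, 75 mm above the bolt's hinge line. Slot 11 mm wide, open to +y. A lip 4 mm high runs along the floor's outer edge, its outer face 14 mm out (+y) of this point; below it the front face goes on 14 mm down.
- guard (a point): Middle of the yellow slotted guard that roofs the keeper: 5 mm thick, its underside 14.8 mm above the floor. The nut slips in only with its underside about 5 to 7 mm above the floor; lower it bumps on lip or face, higher on the guard. Press lightly when it bumps (stay under 40 N, some 20 N at the handle) and draw a little more until it slips in, till the rod meets the slot's end (bolt upright); then let it down.
- post: Black carbon seatpost with a silver cross head at its +x end, 31 mm across, 230 mm long, about 0.26 kg, lying loose in the clamp's rubber V saddle along the clamp's x. Origin: middle of its length, on its axis.
- grease: Green grease jar, 60 mm across, 70 mm high, standing; bystander. Origin: centre of its underside.
- oil: Aluminium oil can with a yellow band, 42 mm across, 110 mm high, standing; bystander. Origin: centre of its underside.
- wrench: Steel wrench, 170 mm long, lying on the bench; bystander. Origin: its middle.
- dish: Black open parts dish 90 x 70 x 30 mm; bystander. Origin: centre of its underside.
Things that resemble listed ones, but are neither listed nor needed, are in the scene too. Of the things that look like the clamp, the smallest one is meant.

How it is judged:
By the outcome, as a careful person would: the job done as asked, in the order asked, and still so for the second after the job is handed in, with the robot touching nothing.
It also fails if it takes over 72 s, if anything falls off the work surface, if the arm or the gripper's body presses on something with over 40 N, if the wrist force passes 120 N, or if a joint passes its speed limit or range.

### The arm

A 6-joint arm with a two-finger parallel gripper is mounted at the origin on the work surface. World frame = base frame: x ahead of the robot, y to its left, z up, the work surface at z = 0. Lengths are in m, angles in rad, forces in N, time in s.
With the tool pointing down it reaches from about 0.3 to 0.775 m from the base axis. Payload 14.6 kg.
Tool frame: the origin (TCP) lies between the finger pads; the fingertips stand 19 mm ahead of it and the grasp point (between the pads) is the TCP; z points along the fingers, y is the direction in which the jaws open and shut (so a half turn about z gives the same grasp; the last joint's range is limited). The gripper opens to 85 mm and grips with 20 to 120 N. Pads are 22 mm wide; open, the fingers measure 114 mm over their backs; the gripper's body (76 mm by 85 mm) begins 54 mm behind the grasp point. The pads swing forward as they close: fully open they stand 13 mm farther back than shut.
Start: joints at [-1.371, 0.3, 1.521, -0, 1.321, -0.067], TCP at [0.145, -0.531, 0.227] pointing down, gripper open.
Joint ranges: [-3.03, 3.03], [-0.79, 2.21], [0.23, 2.52], [-1.04, 4.18], [0, 3.07], [-2.55, 2.55]. Speed limits (rad/s): [2.22, 2.22, 2.57, 3.14, 3.14, 3.14].

### API

Orientations are given as a 3x3 rotation matrix whose columns are the frame's x, y, z axes.
In Python, from cell import ctrl gives the robot as it stands. The module is installed in compiled form; this text tells all that it offers.
- The arm moves only by the shell command python3 -m crank 'ROWS' [OPENING] [FORCE]. ROWS is JSON, a list of rows, each a list of 2 entries, a list of its own where there are three numbers: the shift along the tool's x, y, z in mm, then the turn, a rotation vector about the tool's x, y, z in rad. In form: [[[tx, ty, tz], [rx, ry, rz]], ...]. A call has 1 to 20 rows; each row is the pose to reach, as a shift and turn from the pose measured when the call began, along the tool's axes at that moment; what a row does not reach only later rows make up. A row lasts 1/12 s, in which the tool goes at most 41.7 mm and 7.16 degrees, less where a joint would pass 70% of its speed; a pose out of reach is approached as far as the arm can. A call with a gripper value outside its range is refused whole. OPENING is the finger opening in mm, from 0 to 85.4, set as the call begins (- or left out, the last holds). The fingers move at their own pace and stop on an object; FORCE is the grip in N (left out, the last holds). Time passes only in rows, so rows that repeat a pose let the fingers close. It gives the time, the measured TCP pose, the force and the opening at its end, in the units of the state.
- ctrl.state(): the state, without advancing time (a new reading comes with each control period).
- ctrl.get_image(name): name is "side" or "top"; returns (picture, depth): 384x512x3 uint8, red, green, blue; 384x512 float32, m along the optical axis (not along the pixel's ray), 0 where there is no reading.
- ctrl.camera_model(name): a dict with "fovy" (degrees; the focal length in pixels is half the picture's height over the tangent of half this angle, whatever the lens; pixels are square), "cx", "cy" (the principal point, pixels), "rvec" (rotation vector, rad) and "tvec" (3), from world to camera coordinates, as OpenCV has them. Camera axes: x right, y down, z forward; pixel columns grow to the right and rows downward; lengths in m; the calibration is good to about 2 mm. A picture is of the moment at which its call begins. camera_model takes no time and is no camera call.
- ctrl.close_job(): hands the job in, once; it reports no verdict.
The state is a dict: "t": time; "q": joint angles; "joint_vel": joint speeds; "joint_torque": joint torques, N m; "position": TCP position; "tool_rot": TCP orientation; "wrist_force": force on the tool from outside, world axes, zero at the start; "ft_torque": the same for the moment, N m; "width": finger opening in m.
Only numpy, scipy, OpenCV 4.12 (cv2) and the standard library are available. Lean on these libraries where they do the work, as an engineer would, in place of code of your own. Each camera call takes 0.05 s, during which the arm holds its last target. There are 200 camera calls.

## Working session

There is one attempt and no reset: what is moved stays moved. The work goes in short steps, Python scripts to look and compute and a shell command to move; the robot and the scene stay as the last step left them, time stands still between calls to the robot, and variables do not carry over. Pictures are saved under pics/ and viewed, about 8 in all and at most 12, crops included, and the job is handed in when it is done.

```bash
mkdir -p pics; ls; cat > h.py <<'E'
import numpy as np,cv2
from cell import ctrl
def cam(n):
    m=ctrl.camera_model(n);f=192/np.tan(np.radians(m['fovy'])/2)
    R=cv2.Rodrigues(np.array(m['rvec'],float))[0];return f,m['cx'],m['cy'],R,np.array(m['tvec'],float).ravel()
def pts(n,d):
    f,cx,cy,R,t=cam(n);v,u=np.mgrid[:384,:512]
    P=np.stack([(u-cx)/f*d,(v-cy)/f*d,d],-1);return (P-t)@R
def proj(n,X):
    f,cx,cy,R,t=cam(n);c=np.atleast_2d(X)@R.T+t;return np.c_[c[:,0]/c[:,2]*f+cx,c[:,1]/c[:,2]*f+cy]
def grab(n,name):
    im,d=ctrl.get_image(n);np.savez('pics/'+name,im=im,d=d)
    return im,d
E
python3 - <<'E'
from h import *
a,d=grab('top','t0');b,e=grab('side','s0')
print({n:ctrl.camera_model(n) for n in('top','side')})
cv2.imwrite('pics/t0.png',cv2.resize(a[...,::-1],(768,576)))
cv2.imwrite('pics/s0.png',cv2.resize(b[...,::-1],(768,576)))
print(ctrl.state())
E
```

```text
pics
{'top': {'fovy': 55.99189203989589, 'cx': 258.59039664797706, 'cy': 189.31698257459396, 'rvec': array([ 2.20927677, -2.14910143,  0.13805209]), 'tvec': array([-0.10779262,  0.5286821 ,  0.98038497])}, 'side': {'fovy': 45.73038799132541, 'cx': 250.93241442817578, 'cy': 186.70197952954052, 'rvec': array([ 0.6963192 , -2.62198284,  1.14942497]), 'tvec': array([0.42259588, 0.32155491, 1.03238258])}}
{'t': 0.1, 'q': array([-1.37060034e+00,  3.00399328e-01,  1.52149290e+00,  1.35633013e-05,
        1.32072079e+00, -6.66359005e-02]), 'joint_vel': array([ 0.000117  , -0.00063492, -0.00172272,  0.00027653, -0.0004096 ,
        0.00022099]), 'joint_torque': array([ 1.22631052e-03, -5.44378424e+01, -3.62370658e+01, -8.77000616e-05,
        3.04719440e-03,  1.74276636e-05]), 'position': array([ 0.14496202, -0.53033673,  0.226698  ]), 'tool_rot': array([[ 9.64611988e-01,  2.63673429e-01, -1.90032318e-04],
       [ 2.63673485e-01, -9.64611470e-01,  1.00259935e-03],
       [ 8.10514540e-05, -1.01722583e-03, -9.99999479e-01]]), 'wrist_force': array([-0.1331407 , -0.56445792,  0.05210243]), 'ft_torque': array([-0.02556809,  0.03819269,  0.01952122]), 'width': 0.08559477403602193}
```

View pics/t0.png

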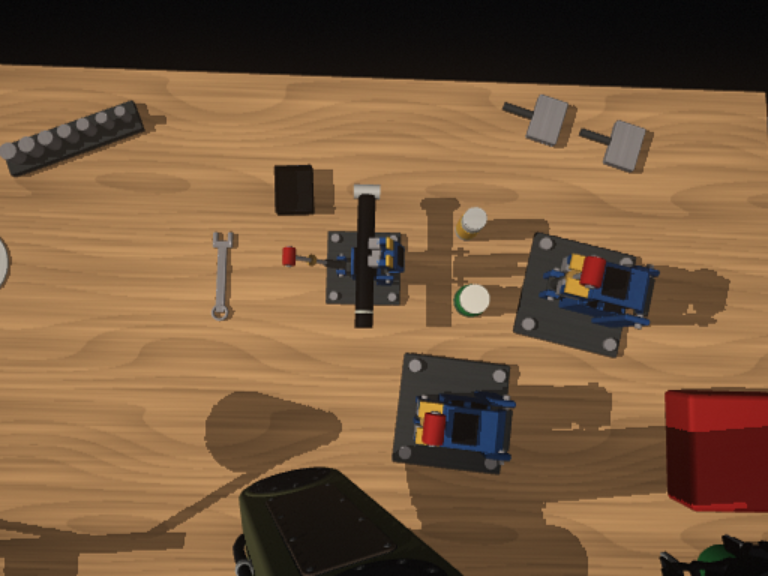

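View pics/s0.png

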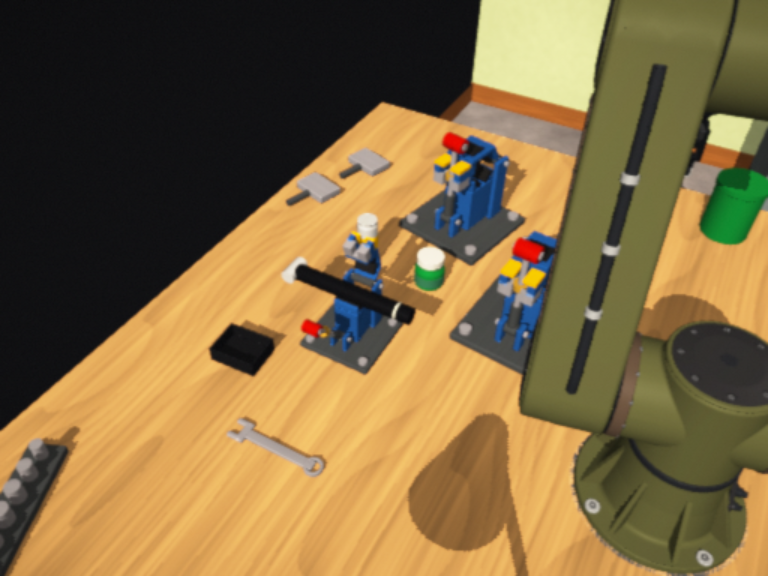

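Top: the small clamp is at about (365,268), with the post head up (+x) and the red handle at (289,256). The open jaw is at (385,255). The oil can and grease jar stand to the right, the dish at (294,190). Next I measure these from depth.

```bash
cat > m.py <<'E'
from h import *
import sys
t,s=sys.argv[1:3]
for n,k in(('top',t),('side',s)):
    z=np.load(f'pics/{k}.npz');im,d=z['im'],z['d'];P=pts(n,d);hsv=cv2.cvtColor(im,cv2.COLOR_RGB2HSV);H,S,V=hsv[...,0].astype(int),hsv[...,1],hsv[...,2]
    reg=(d>0)&(P[...,0]>.40)&(P[...,0]<.72)&(P[...,1]>-.22)&(P[...,1]<.16)&(P[...,2]>.004)
    M={'red':((H<6)|(H>174))&(S>150)&(V>70),'blue':(H>100)&(H<130)&(S>120),'yellow':(H>18)&(H<32)&(S>150)&(P[...,2]>.03)&(V>100),
       'foot':(S<90)&(V<90)&(abs(P[...,2]-.012)<.006),'post':(V<60)&(P[...,2]>.08),'lightgrey':(S<60)&(V>95)&(P[...,2]>.05)}
    for c,m in M.items():
        m=m&reg;l,L,st,ce=cv2.connectedComponentsWithStats(m.astype('uint8'))
        for i in range(1,l):
            if st[i,4]<12: continue
            q=P[L==i];r=cv2.minAreaRect((q[:,:2]*1000).astype('float32'))
            print(n,c,st[i,4],'px',ce[i].round(1),'mean',(q.mean(0)*1000).round(1),'lo',(np.percentile(q,3,0)*1000).round(),'hi',(np.percentile(q,97,0)*1000).round(),'rect',np.round(r[0]),np.round(r[1]),round(r[2],1))
E
python3 m.py t0 s0
python3 - <<'E'
from h import *
ims=[]
for n,k,x0,y0 in(('top','t0',170,110),('side','s0',180,130)):
    im=np.load(f'pics/{k}.npz')['im'][y0:y0+120,x0:x0+130]
    ims.append(cv2.resize(im,(390*1,360),interpolation=cv2.INTER_CUBIC))
cv2.imwrite('pics/c0.png',np.hstack(ims)[...,::-1])
E
```

```text
top red 99 px [192.3 170.5] mean [562.2  75.3 140.4] lo [549.  66. 134.] hi [576.  86. 144.] rect [562.  76.] [29. 20.] 1.5
top blue 120 px [259.3 169.7] mean [562.7 -90.3 179.5] lo [ 543. -109.  118.] hi [584. -75. 207.] rect [583. -94.] [82. 38.] 1.6
top blue 35 px [234.5 173.7] mean [563.2 -27.8  98.3] lo [542. -30.  95.] hi [584. -26. 101.] rect [564. -28.] [45.  3.] 1.9
top blue 38 px [255.1 183.7] mean [537.7 -82.  106.2] lo [531. -97.  79.] hi [550. -72. 116.] rect [537. -82.] [30. 19.] 51.5
top blue 14 px [226.6 180.7] mean [550.9  -4.2  45.9] lo [547. -11.  44.] hi [553.   3.  49.] rect [550.  -4.] [ 6. 14.] 1.0
top yellow 28 px [259.2 161.8] mean [577.9 -89.2 201.8] lo [569. -94. 188.] hi [586. -86. 210.] rect [578. -89.] [17. 10.] 0.1
top yellow 31 px [258.9 173.5] mean [550.6 -89.1 201.4] lo [544. -94. 188.] hi [558. -85. 208.] rect [551. -89.] [15. 10.] 1.4
top foot 665 px [227.2 178.6] mean [561.6  -3.5  11.3] lo [498. -29.   8.] hi [629.  22.  15.] rect [564.  -3.] [138.  54.] 0.3
top foot 57 px [258.8 156.6] mean [627.6 -91.8  11.7] lo [ 615. -113.    8.] hi [633. -66
[... 2845 characters left out ...]
0. -86. 161.] rect [559. -87.] [37. 30.] 24.6
side post 766 px [230.9 193.7] mean [571.5 -42.5 114.3] lo [485. -57.  98.] hi [666. -34. 122.] rect [576. -59.] [ 65. 195.] 85.6
side post 114 px [269.6 209.1] mean [457.8 -44.3 113.2] lo [449. -59.  97.] hi [469. -35. 122.] rect [460. -47.] [21. 26.] 1.2
side lightgrey 170 px [237.1 166.9] mean [564.3 -64.8 192. ] lo [544. -87. 174.] hi [585. -57. 204.] rect [564. -76.] [41. 44.] 88.6
side lightgrey 116 px [194.8 179.6] mean [683.6 -41.4 113.4] lo [674. -71.  98.] hi [695. -25. 121.] rect [681. -49.] [51. 23.] 78.7
side lightgrey 36 px [263.  206.8] mean [475.9 -42.6 113.6] lo [472. -53.  99.] hi [479. -35. 122.] rect [476. -47.] [25. 10.] 89.1
```

View pics/c0.png

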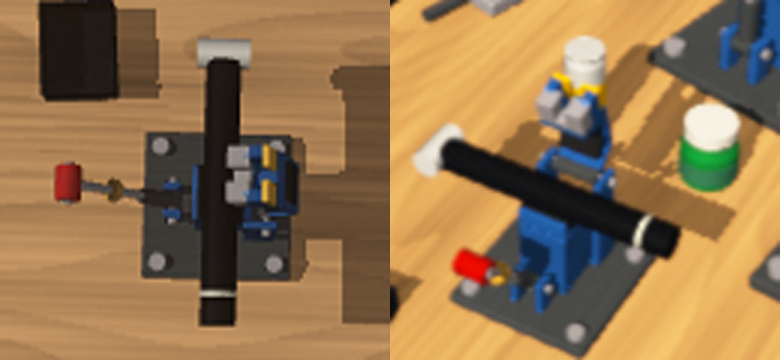

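```bash
cat > g.py <<'E'
# usage: g.py x y z [pitch] ... clamp-frame TCP targets in mm -> rows in current tool axes
from h import *
import sys
from scipy.spatial.transform import Rotation as Ro
O=np.array([.5635,-.0485,0]);YAW=np.radians(.5)
Rc=Ro.from_euler('z',YAW).as_matrix()
def now():
    s=ctrl.state();R=np.array(s['tool_rot']);p=np.array(s['position'])
    return s,R,p
def row(t):
    s,R,p=now();W=O+Rc@(np.array(t[:3])/1000)
    Rt=Rc@np.array([[0,1,0],[1,0,0],[0,0,-1.]])
    return (R.T@(W-p)*1000).round(1),Ro.from_matrix(R.T@Rt).as_rotvec().round(3)
if __name__=='__main__':
    s,R,p=now();print('t',round(s['t'],2),'clamp tcp',(Rc.T@(p-O)*1000).round(1),'F',(Rc.T@s['wrist_force']).round(1),'w',round(s['width']*1000,1),'q',s['q'].round(2))
    for a in sys.argv[1:]: print(a,*row([float(v) for v in a.split(',')]))
E
python3 g.py ' -200,-250,350' ' 0,-115,260' ' 0,-100,169'
```

```text
t 0.1 clamp tcp [-422.7 -478.2  226.7] F [-0.1 -0.6  0.1] w 85.6 q [-1.37  0.3   1.52  0.    1.32 -0.07]
 -200,-250,350 [ 273.6 -163.9 -123.1] [-1.000e-03 -1.000e-03 -1.313e+00]
 0,-115,260 [ 501.4 -243.3  -33. ] [-1.000e-03 -1.000e-03 -1.313e+00]
 0,-100,169 [ 505.2 -257.7   58. ] [-1.000e-03 -1.000e-03 -1.313e+00]
```

```bash
python3 -m crank '[[[50,-30,-100],[0,0,-0.2]],[[90,-60,-160],[0,0,-0.4]],[[273.6,-163.9,-143],[0,0,-1.313]],[[273.6,-163.9,-143],[0,0,-1.313]],[[273.6,-163.9,-143],[0,0,-1.313]],[[273.6,-163.9,-143],[0,0,-1.313]],[[273.6,-163.9,-143],[0,0,-1.313]],[[273.6,-163.9,-143],[0,0,-1.313]],[[501.4,-243.3,-60],[0,0,-1.313]],[[501.4,-243.3,-60],[0,0,-1.313]],[[501.4,-243.3,-60],[0,0,-1.313]],[[501.4,-243.3,-60],[0,0,-1.313]],[[501.4,-243.3,-60],[0,0,-1.313]],[[501.4,-243.3,-60],[0,0,-1.313]],[[501.4,-243.3,-60],[0,0,-1.313]],[[501.4,-243.3,-60],[0,0,-1.313]]]' 0 40; python3 g.py ' 0,-115,260' ' 0,-100,169'
```

```text
t: 1.43
position: [0.567, -0.1597, 0.2836]
tool_rot: [[-0.013, 1.0, -0.004], [1.0, 0.013, 0.003], [0.003, -0.004, -1.0]]
wrist_force: [-0.1, 1.5, -0.7]
width: 0.0001
t 1.43 clamp tcp [   2.6 -111.3  283.6] F [-0.   1.5 -0.7] w 0.1 q [-0.34  0.36  1.32  0.    1.47 -0.35]
 0,-115,260 [-3.8 -2.5 23.6] [-0.004 -0.003  0.004]
 0,-100,169 [ 10.9  -2.  114.6] [-0.004 -0.003  0.004]
```

```bash
python3 -m crank '[[[-3,-2,40],[-0.004,-0.003,0.004]],[[5,-2,80],[-0.004,-0.003,0.004]],[[10.9,-2,114.6],[-0.004,-0.003,0.004]],[[10.9,-2,114.6],[-0.004,-0.003,0.004]]]'; python3 - <<'E'
from h import *
ims=[]
for n,k,x0,y0 in(('top','t1',170,110),('side','s1',180,110)):
    im,_=grab(n,k);ims.append(cv2.resize(im[y0:y0+130,x0:x0+130],(390,390),interpolation=cv2.INTER_CUBIC))
cv2.imwrite('pics/c1.png',np.hstack(ims)[...,::-1])
E
python3 g.py ' 0,-85,169'
```

```text
t: 1.77
position: [0.5614, -0.1469, 0.1619]
tool_rot: [[-0.01, 1.0, -0.011], [1.0, 0.01, 0.004], [0.004, -0.011, -1.0]]
wrist_force: [-0.6, 0.2, -0.7]
width: 0.0
t 1.87 clamp tcp [  -0.  -100.2  169.6] F [0.2 0.9 0.9] w 0.0 q [-0.32  0.43  1.49  0.    1.23 -0.33]
 0,-85,169 [15.2  0.   0.6] [-0.001 -0.001  0.   ]
```

View pics/c1.png

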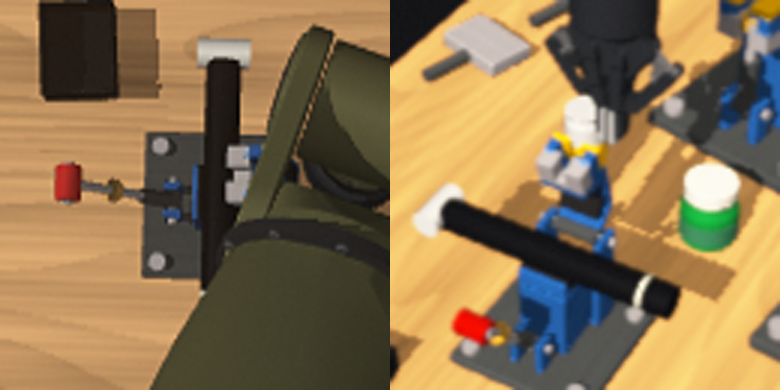

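```bash
python3 -m crank '[[[6,0,-5],[0,0,0]],[[12,0,-8.4],[0,0,0]],[[16,0,-10],[0,0,0]],[[20,0,-10.4],[0,0,0]],[[23,0,-10.4],[0,0,0]],[[26,0,-10.4],[0,0,0]],[[32,0,-12.4],[0,0,0]],[[35,0,-13],[0,0,0]],[[38,0,-13.9],[0,0,0]]]'; python3 g.py ' 0,-50,185'
```

```text
t: 2.62
position: [0.564, -0.1103, 0.1836]
tool_rot: [[-0.009, 1.0, -0.001], [1.0, 0.009, 0.001], [0.001, -0.001, -1.0]]
wrist_force: [-0.6, 0.7, -0.3]
width: 0.0
t 2.62 clamp tcp [ -0.  -61.8 183.6] F [-0.6  0.7 -0.3] w 0.0 q [-0.26  0.39  1.5   0.    1.25 -0.27]
 0,-50,185 [11.8  0.  -1.4] [-0.001 -0.001  0.001]
```

```bash
python3 -m crank '[[[4,0,-1],[0,0,0]],[[8,0,-1.4],[0,0,0]],[[12,0,-1.4],[0,0,0]],[[12,0,-1.4],[0,0,0]]]'; python3 - <<'E'
from h import *
ims=[]
for n,k,x0,y0 in(('side','s2',180,90),):
    im,_=grab(n,k);ims.append(cv2.resize(im[y0:y0+150,x0:x0+130],(520,600),interpolation=cv2.INTER_CUBIC))
cv2.imwrite('pics/c2.png',np.hstack(ims)[...,::-1])
E
python3 g.py
```

```text
t: 2.95
position: [0.5639, -0.0978, 0.185]
tool_rot: [[-0.01, 1.0, -0.001], [1.0, 0.01, 0.0], [0.0, -0.001, -1.0]]
wrist_force: [0.6, -1.0, -0.6]
width: 0.0003
t 3.0 clamp tcp [ -0.  -49.5 185. ] F [ 0.6 -0.9 -0.4] w 0.0 q [-0.24  0.39  1.51  0.    1.25 -0.25]
```

View pics/c2.png

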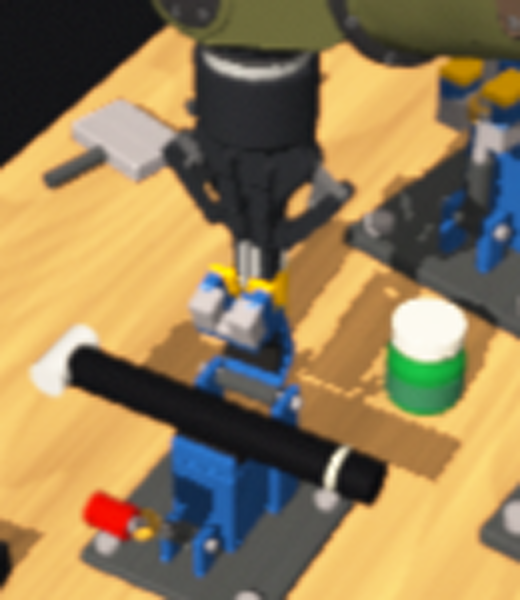

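```bash
python3 m.py t0 s2 | grep -E 'side (light|yellow)'; python3 - <<'E'
from h import *
for n,k in(('top','t0'),('side','s0'),('side','s2')):
    z=np.load(f'pics/{k}.npz');P=pts(n,z['d'])
    m=(P[...,2]>.07)&(P[...,2]<.125)&(P[...,0]>.48)&(P[...,0]<.68)&(P[...,1]<-.11)&(P[...,1]>-.25)&(z['d']>0)
    q=P[m]*1000;print(n,k,m.sum(),q.mean(0).round() if len(q) else'',np.percentile(q,[3,97],axis=0).round())
    if n=='side':
        m=(P[...,0]>.535)&(P[...,0]<.593)&(P[...,1]<-.05)&(P[...,1]>-.12)&(P[...,2]>.12)&(P[...,2]<.215)
        q=P[m]*1000
        for zz in range(125,215,10):
            w=q[abs(q[:,2]-zz)<5]; print(zz,len(w),(w[:,1].min().round(),np.median(w[:,1]).round(),w[:,1].max().round()) if len(w) else '')
E
```

```text
side yellow 45 px [239.7 159.9] mean [568.7 -84.9 198.6] lo [544. -99. 179.] hi [588. -76. 209.] rect [ 608. -138.] [ 38. 173.] 36.7
side yellow 19 px [216.5 221.6] mean [559.3  45.9  96.3] lo [556.  37.  89.] hi [564.  54. 102.] rect [559.  45.] [20.  9.] 81.8
side lightgrey 89 px [242.1 106.8] mean [554.2 -73.2 367.6] lo [535. -92. 363.] hi [580. -64. 374.] rect [555. -76.] [55. 20.] 25.8
side lightgrey 24 px [224.5 125.9] mean [615.6 -92.2 282.1] lo [606. -99. 275.] hi [626. -85. 287.] rect [618. -93.] [20. 13.] 29.1
side lightgrey 42 px [261.  136.2] mean [516.  -96.9 284.8] lo [ 506. -104.  276.] hi [523. -90. 292.] rect [515. -98.] [21. 14.] 26.5
side lightgrey 48 px [241.5 154.4] mean [564.8 -87.7 216.2] lo [558. -91. 204.] hi [572. -85. 228.] rect [565. -88.] [15.  7.] 11.5
side lightgrey 181 px [235.8 168.6] mean [565.  -59.5 189.9] lo [544. -79. 170.] hi [586. -51. 203.] rect [565. -70.] [40. 46.] 88.7
side lightgrey 124 px [194.8 179.8] mean [683.8 -41.2 112.8] lo [674. -71.  96.] hi [696. -26. 122.] rect [682. -49.] [49. 24.] 82.3
side lightgrey 37 px [241.4 185.6] mean [
[... 932 characters left out ...]
at64(-75.0), np.float64(-56.0))
side s2 76 [ 532. -237.   73.] [[ 485. -249.   70.]
 [ 646. -221.   84.]]
125 45 (np.float64(-109.0), np.float64(-88.0), np.float64(-50.0))
135 51 (np.float64(-113.0), np.float64(-90.0), np.float64(-83.0))
145 22 (np.float64(-108.0), np.float64(-96.0), np.float64(-89.0))
155 7 (np.float64(-102.0), np.float64(-100.0), np.float64(-96.0))
165 23 (np.float64(-101.0), np.float64(-82.0), np.float64(-61.0))
175 56 (np.float64(-102.0), np.float64(-61.0), np.float64(-56.0))
185 75 (np.float64(-90.0), np.float64(-66.0), np.float64(-52.0))
195 107 (np.float64(-102.0), np.float64(-59.0), np.float64(-50.0))
205 130 (np.float64(-104.0), np.float64(-77.0), np.float64(-55.0))
```

```bash
python3 -m crank '[[[3,0,0],[0,0,0]],[[6,0,0],[0,0,0]],[[9,0,0.5],[0,0,0]],[[12,0,1],[0,0,0]],[[15,0,1.7],[0,0,0]],[[18,0,2.5],[0,0,0]],[[21,0,3.3],[0,0,0]]]'; python3 - <<'E'
from h import *
im,_=grab('side','s3')
E
python3 g.py; python3 m.py t0 s3 | grep -E 'side (light|yellow)'
```

```text
t: 3.58
position: [0.5638, -0.0766, 0.1818]
tool_rot: [[-0.01, 1.0, -0.001], [1.0, 0.01, 0.001], [0.001, -0.001, -1.0]]
wrist_force: [0.4, -2.7, 0.8]
width: -0.0001
t 3.63 clamp tcp [ -0.  -27.6 181.6] F [ 0.6 -2.   1.3] w -0.4 q [-0.2   0.38  1.52  0.    1.24 -0.21]
side yellow 22 px [231.5 165.4] mean [576.2 -57.5 197.2] lo [570. -65. 186.] hi [586. -52. 203.] rect [579. -59.] [13. 17.] 84.5
side yellow 29 px [242.2 167.9] mean [560.1 -83.1 177. ] lo [ 544. -219.   47.] hi [638. -55. 203.] rect [ 589. -139.] [ 21. 191.] 26.5
side yellow 17 px [216.4 222. ] mean [559.2  46.7  95.8] lo [555.  40.  91.] hi [564.  52. 102.] rect [560.  46.] [12.  9.] 58.7
side lightgrey 88 px [237.4 112.6] mean [554.  -52.3 364.1] lo [535. -71. 359.] hi [579. -43. 372.] rect [556. -56.] [55. 21.] 24.7
side lightgrey 27 px [220.7 130.7] mean [613.9 -71.9 280.9] lo [600. -85. 273.] hi [626. -56. 306.] rect [610. -61.] [22. 53.] 36.3
side lightgrey 40 px [256.6 142.1] mean [516.  -75.2 281.6] lo [507. -81. 273.] hi [522. -67. 289.] rect [516. -76.] [20. 11.] 41.6
side lightgrey 55 px [237.4 160.8] mean [564.1 -66.4 210.8] lo [558. -71. 196.] hi [572. -64. 225.] rect [565. -67.] [15.  7.] 8.0
side lightgrey 182 px [233.1 176.9] mean [565.6 -47.  171.1] lo [544. -88. 111.] hi [587. -30. 194.] rect [572. -59.] [54. 63.] 5.1
side lightgrey 123 px [194.8 179.8] mean [683.5 -41.  113.3] lo [674. -70.  98.] hi [694. -25. 121.] rect [682. -47.] [49. 24.] 80.1
side lightgrey 37 px [263. 207.] mean [475.6 -42.3 113.4] lo [471. -55.  98.] hi [479. -35. 121.] rect [476. -45.] [ 9. 21.] 7.1
```

```bash
python3 - <<'E'
from h import *
im=np.load('pics/s3.npz')['im']
cv2.imwrite('pics/c3.png',cv2.resize(im[130:220,195:285],(720,600)if 0 else (600,600),interpolation=cv2.INTER_CUBIC)[...,::-1])
from g import O,Rc
for z in(162.6,172,182): print(z,proj('side',O+Rc@(np.array([0,-27.6,z])/1000)),proj('side',O+Rc@(np.array([0,-17.6,z])/1000)))
E
```

```text
162.6 [[239.67016099 173.22261527]] [[237.71278006 175.45772418]]
172 [[239.64505859 170.45288211]] [[237.67674336 172.68489333]]
182 [[239.61804989 167.47281141]] [[237.63796753 169.70130159]]
```

View pics/c3.png

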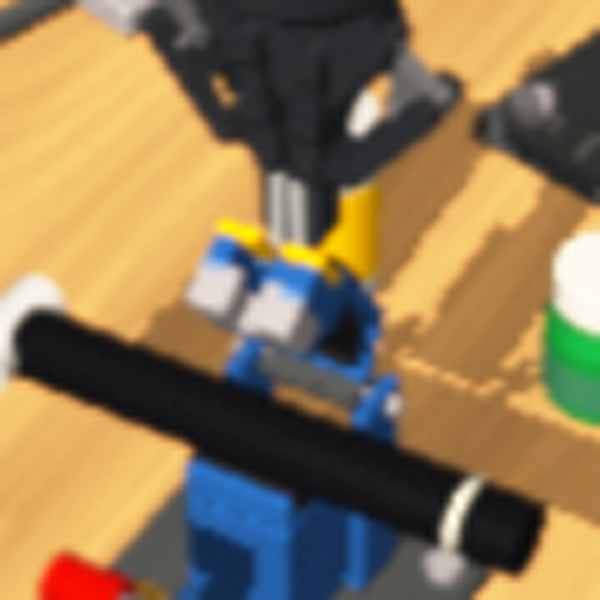

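```bash
python3 -m crank '[[[-5,0,-20],[0,0,0]],[[-5,0,-50],[0,0,0]],[[-5,0,-70],[0,0,0]],[[-5,0,-70],[0,0,0]]]'; python3 - <<'E'
from h import *
im,d=grab('side','s4')
from g import *
s,R,p=now();c=Rc.T@(p-O)*1000;print(c)
for z in(0,-10,-19): print(z,proj('side',O+Rc@((c+[0,0,z])/1000)))
cv2.imwrite('pics/c4.png',cv2.resize(im[100:220,180:300],(600,600),interpolation=cv2.INTER_CUBIC)[...,::-1])
E
python3 m.py t0 s4 | grep -E 'side (light|yellow)'
```

```text
t: 3.97
position: [0.565, -0.081, 0.256]
tool_rot: [[-0.01, 1.0, 0.005], [1.0, 0.01, 0.0], [0.0, 0.005, -1.0]]
wrist_force: [0.0, -0.4, 0.1]
width: 0.0001
[  0.66947831 -32.42327651 253.53393742]
0 [[240.16694023 143.95746285]]
-10 [[240.19170914 147.20077356]]
-19 [[240.21374546 150.08627041]]
side yellow 67 px [237.6 165.6] mean [ 589.9 -110.6  152.5] lo [ 543. -220.   51.] hi [651. -52. 203.] rect [ 599. -136.] [ 44. 198.] 23.8
side yellow 17 px [216.4 221.9] mean [559.4  46.4  95.8] lo [555.  39.  91.] hi [564.  52. 102.] rect [562.  45.] [10. 11.] 32.6
side lightgrey 93 px [236.4  82.2] mean [557.1 -54.6 438.4] lo [538. -67. 433.] hi [582. -48. 446.] rect [559. -56.] [50. 19.] 13.5
side lightgrey 12 px [221.9 104.8] mean [610.8 -77.2 352.5] lo [606. -79. 347.] hi [616. -74. 357.] rect [611. -77.] [ 4. 11.] 71.6
side lightgrey 43 px [257.9 114.5] mean [516.9 -79.8 355.7] lo [505. -86. 347.] hi [524. -74. 363.] rect [516. -81.] [20. 15.] 32.0
side lightgrey 81 px [238.1 136.3] mean [564.5 -71.8 282.3] lo [558. -76. 264.] hi [572. -69. 298.] rect [566. -74.] [15. 12.] 10.9
side lightgrey 12 px [241.7 155.6] mean [ 641.5 -218.6   89.8] lo [ 637. -220.   82.] hi [ 649. -217.   98.] rect [ 643. -218.] [13.  2.] 15.3
side lightgrey 153 px [231.8 176.1] mean [565.8 -41.1 178.7] lo [543. -84. 112.] hi [588. -29. 194.] rect [572. -62.] [45. 80.] 17.2
side lightgrey 121 px [194.8 179.8] mean [683.3 -40.9 113.3] lo [673. -70.  97.] hi [694. -25. 121.] rect [681. -48.] [50. 25.] 78.2
side lightgrey 36 px [263.  206.8] mean [475.6 -42.  114.3] lo [472. -55. 102.] hi [479. -35. 122.] rect [476. -46.] [ 8. 24.] 0.5
```

View pics/c4.png

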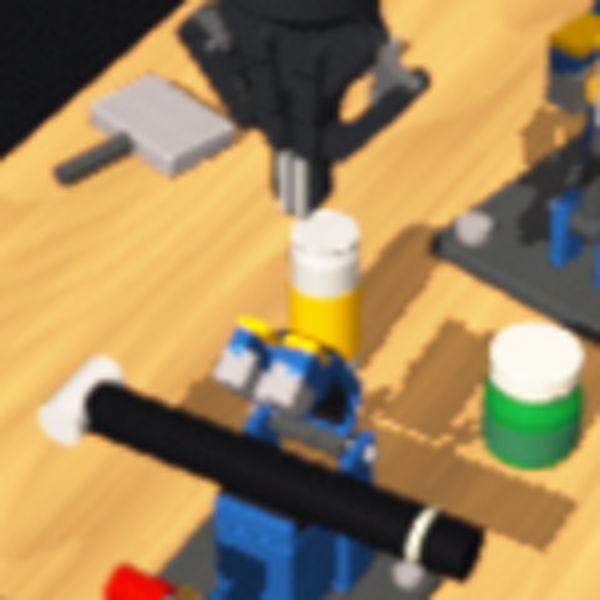

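```bash
python3 - <<'E'
from h import *
from g import *
s,R,p=now();print(p,s['t'],s['q'])
im,d=ctrl.get_image('side');P=pts('side',d)*1000
m=(P[...,0]>540)&(P[...,0]<590)&(P[...,1]<-60)&(P[...,1]>-105)&(P[...,2]>225)&(P[...,2]<330)
v,u=np.nonzero(m);q=P[m]
for r in range(v.min(),v.max()+1,1):
    w=q[v==r];print(r,len(w),w[:,0].min().round(),w[:,0].max().round(),'y',w[:,1].min().round(),w[:,1].max().round(),'z',np.median(w[:,2]).round(),w[:,2].min().round())
im,d=ctrl.get_image('top');P=pts('top',d)*1000
E
```

```text
[ 0.5644524  -0.0809162   0.25353394] 4.0167 [-2.07113756e-01  3.25469306e-01  1.42611632e+00  1.16424875e-03
  1.38785181e+00 -2.17741079e-01]
118 1 550.0 550.0 y -99.0 -99.0 z 324.0 324.0
119 3 549.0 572.0 y -92.0 -75.0 z 327.0 325.0
120 9 550.0 582.0 y -95.0 -65.0 z 327.0 320.0
121 13 549.0 590.0 y -90.0 -64.0 z 326.0 315.0
122 14 550.0 589.0 y -89.0 -62.0 z 323.0 309.0
123 19 542.0 587.0 y -93.0 -64.0 z 319.0 309.0
124 20 541.0 588.0 y -90.0 -63.0 z 316.0 310.0
125 22 542.0 590.0 y -85.0 -64.0 z 313.0 307.0
126 19 543.0 589.0 y -82.0 -67.0 z 312.0 304.0
127 16 543.0 580.0 y -78.0 -68.0 z 311.0 304.0
128 14 544.0 578.0 y -76.0 -68.0 z 310.0 302.0
129 13 544.0 577.0 y -75.0 -66.0 z 306.0 300.0
130 13 542.0 574.0 y -74.0 -66.0 z 305.0 299.0
131 12 545.0 577.0 y -76.0 -65.0 z 302.0 291.0
132 13 543.0 577.0 y -84.0 -69.0 z 297.0 289.0
133 13 553.0 577.0 y -90.0 -71.0 z 291.0 285.0
134 13 552.0 577.0 y -88.0 -69.0 z 290.0 283.0
135 13 551.0 578.0 y -89.0 -71.0 z 286.0 279.0
136 13 552.0 578.0 y -87.0 -69.0 z 284.0 277.0
137 13 551.0 578.0 y -88.0 -68.0 z 281.0 273.0
138 13 552.0 576.0 y -89.0 -69.0 z 278.0 271.0
139 12 552.0 579.0 y -85.0 -69.0 z 275.0 267.0
140 11 552.0 576.0 y -86.0 -69.0 z 272.0 264.0
141 9 553.0 570.0 y -79.0 -68.0 z 270.0 268.0
142 7 553.0 569.0 y -74.0 -68.0 z 268.0 266.0
143 7 558.0 570.0 y -79.0 -70.0 z 263.0 260.0
144 3 559.0 561.0 y -76.0 -70.0 z 262.0 259.0
```

```bash
python3 -m crank '[[[-30,-1,0],[0,0,0]],[[-43,-1,20],[0,0,0]],[[-43,-1,60],[0,0,0]],[[-43,-1,94],[0,0,0]],[[-43,-1,94],[0,0,0]],[[-36,-1,94],[0,0,0]],[[-30,-1,94],[0,0,0]],[[-25,-1,94],[0,0,0]],[[-21,-1,94],[0,0,0]],[[-17,-1,94.5],[0,0,0]],[[-13,-1,95],[0,0,0]]]'; python3 -c "
from h import *
im,_=grab('side','s5')";python3 g.py; python3 m.py t0 s5 | grep -E 'side (light|yellow)'
```

```text
t: 5.03
position: [0.5635, -0.0937, 0.1582]
tool_rot: [[-0.011, 1.0, 0.002], [1.0, 0.011, -0.0], [-0.0, 0.002, -1.0]]
wrist_force: [-1.4, -3.5, 11.6]
width: 0.0001
t 5.08 clamp tcp [ -0.4 -44.5 158.1] F [-0.9 -1.  10.3] w -0.1 q [-0.23  0.41  1.54  0.    1.19 -0.24]
side yellow 40 px [233.3 171.6] mean [564.1 -45.6 190.8] lo [544. -60. 178.] hi [585. -39. 198.] rect [566. -49.] [24. 45.] 87.3
side yellow 17 px [216.4 221.9] mean [559.1  46.8  96.3] lo [555.  39.  92.] hi [564.  53. 103.] rect [559.  45.] [16.  9.] 86.7
side lightgrey 88 px [241.4 117.7] mean [553.6 -69.  340.9] lo [533. -85. 335.] hi [579. -61. 349.] rect [555. -72.] [56. 23.] 22.0
side lightgrey 13 px [226.4 136.2] mean [608.7 -88.6 255.7] lo [604. -91. 249.] hi [614. -86. 262.] rect [609. -89.] [ 4. 11.] 75.2
side lightgrey 38 px [260.2 146.1] mean [515.4 -93.  258.1] lo [506. -98. 248.] hi [522. -87. 265.] rect [514. -95.] [20. 10.] 25.9
side lightgrey 64 px [241.5 165. ] mean [562.6 -83.8 184.8] lo [556. -89. 167.] hi [570. -80. 202.] rect [561. -81.] [13. 15.] 30.2
side lightgrey 124 px [194.8 179.8] mean [683.8 -41.3 112.8] lo [674. -72.  96.] hi [694. -26. 121.] rect [682. -48.] [50. 23.] 83.0
side lightgrey 129 px [229.9 180.4] mean [563.9 -28.7 174.6] lo [543. -44. 161.] hi [586. -19. 184.] rect [567. -56.] [44. 79.] 4.8
side lightgrey 12 px [245.2 187.4] mean [553.5 -86.8 108.9] lo [544. -90. 106.] hi [563. -84. 112.] rect [554. -86.] [20.  6.] 5.2
side lightgrey 37 px [263. 207.] mean [475.6 -42.3 113.4] lo [471. -54.  97.] hi [480. -34. 122.] rect [476. -45.] [ 9. 24.] 8.0
```

```bash
python3 -m crank '[[[3.5,0,-0.5],[0,0,0]],[[7,0,0],[0,0,0]],[[10.5,0,0.5],[0,0,0]],[[14,0,1.2],[0,0,0]],[[17,0,2],[0,0,0]],[[20,0,3],[0,0,0]],[[23.5,0,4.1],[0,0,0]]]'; python3 g.py;python3 -m crank '[[[4,0,1.5],[0,0,0]],[[8,0,3],[0,0,0]],[[11,0,5],[0,0,0]]]'; python3 -c "
from h import *
im,_=grab('side','s6')";python3 g.py; python3 m.py t0 s6 | grep -E 'side (light|yellow)'
```

```text
t: 5.67
position: [0.5633, -0.0693, 0.1539]
tool_rot: [[-0.011, 1.0, 0.002], [1.0, 0.011, 0.0], [0.0, 0.002, -1.0]]
wrist_force: [1.4, -2.1, 1.7]
width: -0.0003
t 5.67 clamp tcp [ -0.4 -20.8 153.9] F [ 1.4 -2.1  1.7] w -0.3 q [-0.19  0.41  1.55  0.    1.18 -0.2 ]
t: 5.92
position: [0.5629, -0.0577, 0.1485]
tool_rot: [[-0.011, 1.0, 0.001], [1.0, 0.011, 0.0], [0.0, 0.001, -1.0]]
wrist_force: [-0.6, -2.1, 1.3]
width: 0.0001
t 5.97 clamp tcp [ -0.8  -8.8 148.1] F [ 1.  -0.7  1.2] w 0.0 q [-0.17  0.41  1.56  0.    1.17 -0.18]
side yellow 53 px [221.4 188.5] mean [580.7 -14.4 150.7] lo [571. -41. 118.] hi [611.   0. 158.] rect [589. -24.] [23. 60.] 38.1
side yellow 47 px [231.4 192.5] mean [549.5 -11.6 154.1] lo [543. -26. 149.] hi [557.   0. 159.] rect [550. -13.] [28. 15.] 88.2
side yellow 16 px [216.2 222. ] mean [559.3  47.2  96.2] lo [555.  41.  91.] hi [563.  53. 102.] rect [559.  46.] [14.  8.] 81.4
side lightgrey 86 px [233.5 129.3] mean [552.7 -32.5 331.4] lo [534. -49. 326.] hi [578. -25. 339.] rect [555. -35.] [55. 20.] 22.4
side lightgrey 13 px [218.8 147. ] mean [608.8 -52.8 245.6] lo [602. -56. 238.] hi [617. -49. 251.] rect [609. -53.] [ 6. 16.] 61.0
side lightgrey 45 px [253.  157.4] mean [515.1 -57.1 248.2] lo [505. -63. 240.] hi [522. -52. 255.] rect [514. -59.] [22. 14.] 18.8
side lightgrey 124 px [194.8 179.8] mean [683.9 -41.4 112.6] lo [674. -71.  96.] hi [695. -25. 120.] rect [683. -48.] [48. 23.] 81.2
side lightgrey 67 px [234.4 176.3] mean [562.6 -48.1 174. ] lo [556. -53. 156.] hi [571. -45. 192.] rect [565. -49.] [20.  9.] 4.9
side lightgrey 115 px [224.7 199.1] mean [564.1  -2.1 132.1] lo [544. -19. 123.] hi [583.   6. 143.] rect [565.  -9.] [44. 34.] 3.1
side lightgrey 37 px [263. 207.] mean [475.4 -41.8 114. ] lo [471. -54.  99.] hi [479. -34. 123.] rect [476. -44.] [ 9. 23.] 14.2
```

```bash
python3 -m crank '[[[4,0.5,2.5],[0,0,0]],[[8,0.5,5.5],[0,0,0]],[[12,0.5,8],[0,0,0]],[[15,0.5,10],[0,0,0]]]'; python3 -m crank '[[[2,0,1.5],[0,0,0]],[[2,0,2.5],[0,0,0]]]'; python3 g.py
```

```text
t: 6.3
position: [0.563, -0.0417, 0.1376]
tool_rot: [[-0.011, 1.0, 0.0], [1.0, 0.011, 0.001], [0.001, 0.0, -1.0]]
wrist_force: [-0.9, -0.8, 1.9]
width: 0.0001
t: 6.47
position: [0.5633, -0.0399, 0.1365]
tool_rot: [[-0.012, 1.0, 0.001], [1.0, 0.012, -0.001], [-0.001, 0.001, -1.0]]
wrist_force: [-9.8, -4.2, 25.5]
width: 0.0
t 6.47 clamp tcp [ -0.2   8.6 136.5] F [-9.8 -4.2 25.5] w 0.0 q [-0.14  0.42  1.58 -0.    1.14 -0.15]
```

```bash
python3 -m crank '[[[0,0,-0.5],[0,0,0]],[[0,0,-0.5],[0,0,0]]]';python3 g.py; python3 -m crank '[[[0,0,-30],[0,0,0]],[[0,0,-70],[0,0,0]],[[-60,0,-100],[0,0,0]],[[-120,0,-100],[0,0,0]],[[-120,0,-100],[0,0,0]],[[-120,0,-100],[0,0,0]]]' 60 40; python3 - <<'E'
from h import *
ims=[]
for n,k,x0,y0 in(('top','t7',170,110),('side','s7',180,130)):
    im,_=grab(n,k);ims.append(cv2.resize(im[y0:y0+130,x0:x0+130],(390,390),interpolation=cv2.INTER_CUBIC))
cv2.imwrite('pics/c7.png',np.hstack(ims)[...,::-1])
E
python3 g.py; python3 m.py t7 s7
```

```text
t: 6.63
position: [0.5633, -0.0397, 0.1371]
tool_rot: [[-0.012, 1.0, 0.002], [1.0, 0.012, -0.0], [-0.0, 0.002, -1.0]]
wrist_force: [0.0, 0.2, 0.3]
width: -0.0002
t 6.63 clamp tcp [ -0.2   8.8 137.1] F [0.  0.2 0.3] w -0.2 q [-0.14  0.42  1.58 -0.    1.14 -0.15]
t: 7.13
position: [0.5643, -0.1652, 0.2378]
tool_rot: [[-0.007, 1.0, 0.003], [1.0, 0.007, -0.002], [-0.002, 0.003, -1.0]]
wrist_force: [-0.3, -0.2, -1.0]
width: 0.06
t 7.23 clamp tcp [-2.000e-01 -1.121e+02  2.366e+02] F [0.2 0.4 0.1] w 60.1 q [-0.34  0.37  1.4   0.    1.37 -0.35]
top red 99 px [192.3 170.5] mean [562.2  75.3 140.1] lo [549.  67. 135.] hi [576.  86. 144.] rect [562.  77.] [29. 20.] 2.1
top blue 380 px [246.4 172.4] mean [562.9 -59.3 130.4] lo [541. -87. 110.] hi [594. -18. 139.] rect [569. -55.] [76. 66.] 78.8
top yellow 68 px [224.4 165.9] mean [577.4  -3.4 132. ] lo [569. -15. 130.] hi [585.   8. 134.] rect [577.  -4.] [15. 23.] 2.1
top yellow 65 px [224. 177.] mean [549.5  -3.2 130.5] lo [542. -13. 129.] hi [557.   7. 134.] rect [549.  -1.] [16. 30.] 1.1
top foot 130 px [228.6 158.1] mean [620.5  -5.4  11.4]
[... 5433 characters left out ...]
162.] [12. 27.] 88.4
side lightgrey 33 px [243.1 120.1] mean [ 598.  -152.8  269.2] lo [ 595. -156.  253.] hi [ 601. -150.  284.] rect [ 599. -153.] [5. 9.] 30.1
side lightgrey 34 px [266.9 128.5] mean [ 529.7 -154.   267. ] lo [ 528. -158.  251.] hi [ 533. -150.  282.] rect [ 530. -154.] [ 6. 10.] 24.9
side lightgrey 121 px [194.8 179.8] mean [683.5 -41.2 113. ] lo [674. -71.  98.] hi [694. -25. 120.] rect [681. -49.] [54. 25.] 80.4
side lightgrey 87 px [223.6 207.5] mean [565.7   1.8 104.5] lo [543. -26.  60.] hi [584.  10. 117.] rect [564.  -8.] [42. 40.] 1.2
side lightgrey 36 px [263.  206.8] mean [475.6 -42.  114.3] lo [472. -54. 102.] hi [480. -35. 123.] rect [476. -45.] [10. 21.] 13.8
```

View pics/c7.png

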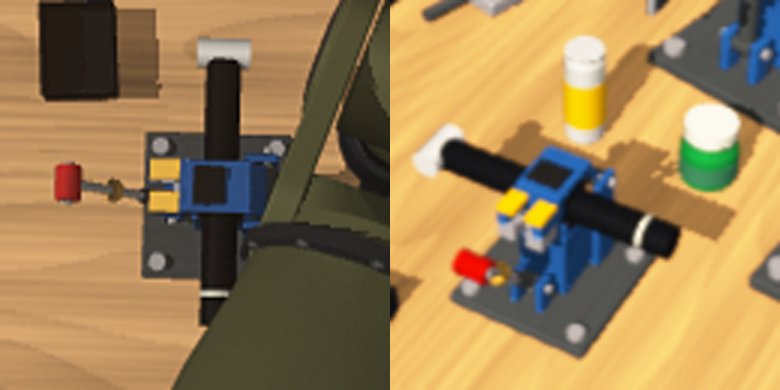

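Jaw is shut: pad at z≈141 mm, guard top at z≈132 mm, and the post hasn't moved. The contact also shows that the fingertips sit about 4 mm *behind* the reported TCP. Next I go over to the handle.

```bash
python3 -m crank '[[[60,0,-5],[0,0,0]],[[237,0,-5],[0,0,0]],[[237,0,-5],[0,0,0]],[[237,0,0],[0,0,0]],[[237,0,0],[0,0,0]],[[237,0,0],[0,0,0]],[[237,0,20],[0,0,0]],[[237,0,60],[0,0,0]],[[237,0,80],[0,0,0]],[[237,0,80],[0,0,0]]]' 50 40; python3 g.py ' 0,125,113'
```

```text
t: 8.07
position: [0.5594, 0.0778, 0.1517]
tool_rot: [[-0.011, 1.0, -0.007], [1.0, 0.011, -0.0], [0.0, -0.007, -1.0]]
wrist_force: [-0.6, -0.6, -0.6]
width: 0.0501
t 8.07 clamp tcp [ -2.9 126.4 151.7] F [-0.6 -0.6 -0.6] w 50.1 q [0.07 0.41 1.56 0.   1.18 0.06]
 0,125,113 [-1.4  3.2 38.7] [-0.007 -0.     0.003]
```

```bash
python3 -m crank '[[[-1.4,3.2,20],[-0.007,0,0.003]],[[-1.4,3.2,38],[-0.007,0,0.003]],[[-1.4,3.2,38],[-0.007,0,0.003]]]'; python3 - <<'E'
from h import *
from g import *
im,d=grab('side','s8');P=pts('side',d)*1000
s,R,p=now();print((Rc.T@(p-O)*1000).round(1))
hsv=cv2.cvtColor(im,cv2.COLOR_RGB2HSV)
m=(hsv[...,1]<60)&(hsv[...,2]>95)&(abs(P[...,0]-563)<60)&(P[...,1]>50)&(P[...,1]<105)&(P[...,2]>80)&(P[...,2]<200)
l,L,st,ce=cv2.connectedComponentsWithStats(m.astype('uint8'))
for i in range(1,l):
    if st[i,4]>8:q=P[L==i];print(st[i,4],ce[i],np.percentile(q,[3,50,97],axis=0).round(0))
cv2.imwrite('pics/c8.png',cv2.resize(im[150:260,150:260],(550,550),interpolation=cv2.INTER_CUBIC)[...,::-1])
E
```

```text
t: 8.32
position: [0.561, 0.0772, 0.1116]
tool_rot: [[-0.009, 1.0, -0.005], [1.0, 0.009, -0.0], [-0.0, -0.005, -1.0]]
wrist_force: [0.1, -0.0, -0.6]
width: 0.0501
[ -0.5 125.6 113.6]
26 [195.30769231 214.11538462] [[587.  85. 127.]
 [590.  87. 145.]
 [595.  89. 159.]]
36 [215.86111111 223.97222222] [[530.  82. 123.]
 [533.  86. 141.]
 [538.  88. 156.]]
```

View pics/c8.png

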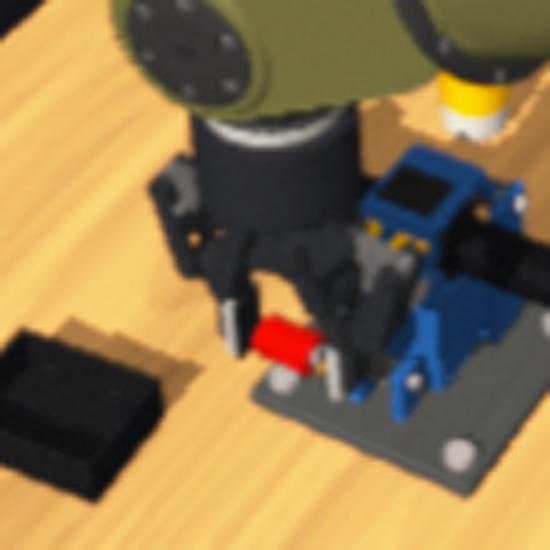

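```bash
python3 -m crank '[[[0,0,2],[0,0,0]],[[0,0,2],[0,0,0]],[[0,0,2],[0,0,0]],[[0,0,2],[0,0,0]],[[0,0,2],[0,0,0]],[[0,0,2],[0,0,0]],[[0,0,2],[0,0,0]]]' 20 60; python3 g.py; python3 -c "
from h import *
im,_=grab('side','s9');grab('top','t9')";python3 m.py t9 s9 | grep -E 'red|yellow'
```

```text
t: 8.95
position: [0.5629, 0.0776, 0.1133]
tool_rot: [[-0.009, 1.0, 0.001], [1.0, 0.009, 0.001], [0.001, 0.001, -1.0]]
wrist_force: [3.0, 4.2, 6.3]
width: 0.0288
t 8.95 clamp tcp [  0.5 126.1 113.3] F [3.  4.2 6.3] w 28.8 q [0.07 0.46 1.59 0.   1.1  0.06]
top yellow 12 px [305.4 149.8] mean [ 642.5 -219.2   52.7] lo [ 636. -220.   34.] hi [ 650. -219.   65.] rect [ 643. -219.] [15.  1.] 0.2
top yellow 63 px [224.6 165.7] mean [578.1  -3.6 131.8] lo [570. -15. 130.] hi [585.   8. 135.] rect [577.  -4.] [16. 23.] 0.8
top yellow 57 px [224.2 176.6] mean [550.3  -3.7 132. ] lo [543. -13. 129.] hi [557.   7. 135.] rect [549.  -4.] [15. 23.] 1.0
side red 83 px [205.4 218. ] mean [565.3  82.5 140.1] lo [547.  73. 130.] hi [578.  89. 151.] rect [562.  81.] [17. 36.] 84.1
side yellow 25 px [241.6 166.6] mean [564.4 -86.2 176.5] lo [ 440. -220.   35.] hi [652. 120. 384.] rect [543. -53.] [ 19. 397.] 31.1
side yellow 22 px [231.  198.6] mean [544.3  -0.9 144.4] lo [502. -15. 130.] hi [559.  66. 219.] rect [531.  27.] [18. 97.] 29.0
```

```bash
python3 -m crank '[[[2,0,-2.5],[0,0,0]],[[4,0,-5],[0,0,0]],[[5.5,0,-7.2],[0,0,0]],[[5.5,0,-7.2],[0,0,0]],[[5.5,0,-7.2],[0,0,0]]]'; python3 g.py; python3 -c "
from h import *
im,_=grab('side','s10');grab('top','t10')";python3 m.py t10 s10 | grep -E 'red|yellow'
```

```text
t: 9.47
position: [0.5627, 0.0828, 0.1204]
tool_rot: [[-0.009, 1.0, 0.001], [1.0, 0.009, 0.0], [0.0, 0.001, -1.0]]
wrist_force: [5.2, -4.8, -5.8]
width: 0.0287
t 9.47 clamp tcp [  0.4 131.3 120.4] F [ 5.1 -4.8 -5.8] w 28.7 q [0.08 0.45 1.58 0.   1.11 0.07]
top yellow 64 px [224.5 165.8] mean [577.7  -3.6 131.9] lo [569. -15. 128.] hi [585.   8. 135.] rect [578.  -3.] [16. 23.] 2.3
top yellow 60 px [224.2 176.8] mean [549.9  -3.9 131.8] lo [542. -13. 129.] hi [557.   7. 134.] rect [549.  -5.] [16. 23.] 2.3
side red 89 px [203.9 217.1] mean [565.5  87.5 147.7] lo [549.  78. 138.] hi [578.  94. 165.] rect [562.  86.] [17. 36.] 80.1
side yellow 23 px [241.5 165.8] mean [566.7 -88.6 176.3] lo [ 437. -220.   32.] hi [653. 121. 387.] rect [543. -53.] [ 19. 402.] 31.1
side yellow 22 px [231.9 199.4] mean [545.5  -6.5 136.3] lo [528. -18. 127.] hi [557.  26. 169.] rect [527.  24.] [ 13. 100.] 32.7
```

```bash
python3 -m crank '[[[-5.1,0,-4.3],[0,0,0]],[[-10.5,0,-8.2],[0,0,0]],[[-16.2,0,-11.8],[0,0,0]],[[-22,0,-15.2],[0,0,0]],[[-27.9,0,-18.3],[0,0,0]],[[-34,0,-21],[0,0,0]],[[-34,0,-21],[0,0,0]]]'; python3 g.py; python3 - <<'E'
from h import *
im,d=grab('side','s11');a,_=grab('top','t11')
P=pts('side',d)*1000;hsv=cv2.cvtColor(im,cv2.COLOR_RGB2HSV);H,S,V=[hsv[...,i].astype(int) for i in range(3)]
m=(H>10)&(H<30)&(S>110)&(V>60)&(abs(P[...,0]-563)<14)&(P[...,1]>5)&(P[...,1]<70)&(P[...,2]>80)
q=P[m];print(m.sum(),q.mean(0) if m.sum() else'')
cv2.imwrite('pics/c11.png',np.hstack([cv2.resize(im[165:245,180:260],(400,400),interpolation=cv2.INTER_CUBIC),cv2.resize(a[130:210,180:260],(400,400),interpolation=cv2.INTER_CUBIC)])[...,::-1])
E
```

```text
t: 10.15
position: [0.5631, 0.0476, 0.1419]
tool_rot: [[-0.008, 1.0, 0.001], [1.0, 0.008, 0.0], [0.0, 0.001, -1.0]]
wrist_force: [2.5, -3.4, -7.0]
width: 0.0288
t 10.15 clamp tcp [  0.5  96.1 141.9] F [ 2.4 -3.4 -7. ] w 28.8 q [0.02 0.42 1.57 0.   1.15 0.01]
319 [561.17277552  34.08579294 392.39957911]
```

View pics/c11.png

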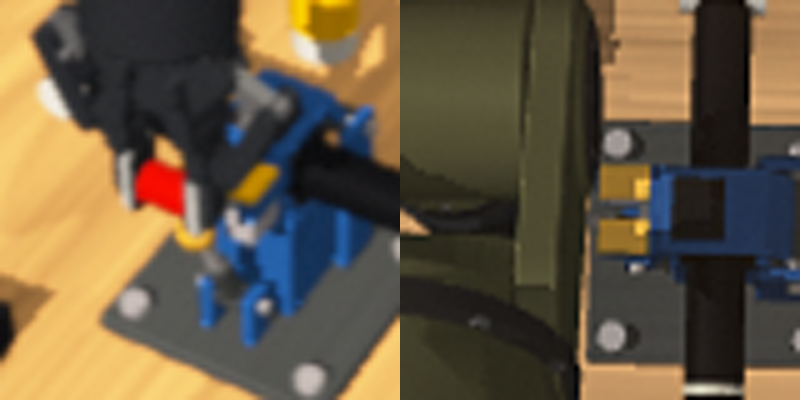

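The bolt has swung in, with the nut at crop (195,238), just short of the keeper front. I measure the nut's distance along the rod.

```bash
python3 - <<'E'
from h import *
from g import *
for k,box,phi in(('s11',(208,222,206,218),.40),('s7',(210,222,216,228),.70)):
    z=np.load(f'pics/{k}.npz');im,d=z['im'],z['d'];P=pts('side',d)
    hsv=cv2.cvtColor(im,cv2.COLOR_RGB2HSV)
    H,S,V=[hsv[...,i].astype(int) for i in range(3)]
    m=(H>12)&(H<32)&(S>100)&(V>60)&(d>0)
    M=np.zeros_like(m);u0,u1,v0,v1=box;M[v0:v1,u0:u1]=1;m&=M
    q=(P[m]-O)@Rc*1000;a=np.array([np.sin(phi),np.cos(phi)]);b=np.array([np.cos(phi),-np.sin(phi)])
    r=q[:,1:]-[45,38];al=r@a;print(k,m.sum(),q.mean(0).round(1),'along',np.percentile(al,[3,50,97]).round(1),'across',np.percentile(r@b,[3,50,97]).round(1))
E
```

```text
s11 91 [56.5 23.4 39.2] along [-60.8 -46.8 114. ] across [-45.6 -25.2   7.5]
s7 35 [ 3.2 84.9 84.9] along [-24.7  76.7  79.8] across [-9.8 -0.3 14.5]
```

```bash
python3 - <<'E'
from h import *
from g import *
for k,phi in(('s11',.385),('s7',.70),('s0',.7)):
    z=np.load(f'pics/{k}.npz');im,d=z['im'],z['d'];P=pts('side',d)
    hsv=cv2.cvtColor(im,cv2.COLOR_RGB2HSV);H,S,V=[hsv[...,i].astype(int) for i in range(3)]
    q=(P-O)@Rc*1000;a=np.array([np.sin(phi),np.cos(phi)]);b=np.array([np.cos(phi),-np.sin(phi)])
    r=q[...,1:]-[45,38];al=r@a;ac=r@b
    m=(H>12)&(H<34)&(S>90)&(V>50)&(d>0)&(abs(q[...,0])<13)&(al>55)&(al<100)&(abs(ac)<14)
    v,u=np.nonzero(m)
    for i in np.argsort(al[m]): print(k,u[i],v[i],q[m][i].round(0),'al',al[m][i].round(1),'ac',ac[m][i].round(1))
E
```

```text
s11 221 214 [-1. 69. 99.] al 65.4 ac -1.0
s11 220 214 [ -4.  79. 110.] al 79.6 ac 4.2
s11 221 213 [ -6.  76. 112.] al 80.5 ac 1.1
s11 217 214 [  2.  82. 110.] al 80.6 ac 7.5
s11 222 212 [ -7.  73. 114.] al 81.0 ac -2.1
s11 219 214 [ -3.  81. 111.] al 81.1 ac 5.7
s11 222 211 [ -7.  73. 117.] al 83.2 ac -3.9
s11 215 209 [ 13.  75. 116.] al 83.3 ac -1.7
s11 217 213 [  2.  82. 113.] al 83.3 ac 6.0
s11 219 213 [ -3.  80. 114.] al 83.8 ac 4.1
s11 216 212 [  5.  82. 115.] al 84.9 ac 5.0
s11 218 214 [ -2.  84. 114.] al 85.4 ac 7.9
s11 216 210 [  8.  77. 117.] al 85.4 ac 0.4
s11 215 212 [  7.  83. 115.] al 86.1 ac 6.4
s11 220 212 [ -5.  79. 117.] al 86.3 ac 1.5
s11 215 211 [  8.  81. 117.] al 86.5 ac 4.1
s11 221 212 [ -7.  78. 118.] al 87.1 ac 0.7
s11 216 211 [  6.  81. 118.] al 87.4 ac 3.4
s11 221 211 [ -6.  76. 120.] al 87.5 ac -1.6
s11 216 213 [  3.  86. 116.] al 87.9 ac 8.3
s11 218 212 [ -1.  82. 119.] al 88.7 ac 4.2
s11 217 212 [  1.  83. 118.] al 88.8 ac 5.2
s11 218 213 [ -3.  85. 118.] al 89.0 ac 6.6
s11 220 213 [ -7.  83. 119.] al 89.1 ac 4.7
s11 215 210 [  8.  82. 121.] al 91.0 ac 3.
[... 1918 characters left out ...]
 77.0 ac 3.8
s0 217 220 [ -3.  92. 100.] al 77.3 ac -4.0
s0 215 222 [-0. 97. 96.] al 77.4 ac 2.5
s0 218 220 [ -6.  91. 101.] al 77.8 ac -5.0
s0 214 223 [  1. 100.  94.] al 78.1 ac 5.8
s0 217 219 [ -3.  91. 102.] al 78.2 ac -6.3
s0 216 218 [  1.  90. 103.] al 79.0 ac -7.7
s0 218 221 [ -8.  94. 100.] al 79.2 ac -2.8
s0 214 222 [ 1. 99. 96.] al 79.3 ac 3.4
s0 213 223 [  3. 101.  94.] al 79.3 ac 6.7
s0 216 221 [-3. 96. 99.] al 79.4 ac -0.8
s0 214 224 [ -1. 103.  94.] al 80.1 ac 7.9
s0 216 220 [ -2.  94. 101.] al 80.4 ac -3.2
s0 217 222 [ -7.  97. 100.] al 80.9 ac 0.4
s0 217 221 [ -6.  96. 101.] al 81.1 ac -1.9
s0 218 218 [ -5.  90. 107.] al 81.7 ac -9.7
s0 215 223 [ -4. 102.  99.] al 82.9 ac 4.5
```

```bash
python3 -m crank '[[[-2.5,0,-1],[0,0,0]],[[-5,0,-2],[0,0,0]],[[-8,0,-3.1],[0,0,0]],[[-11.4,0,-4.1],[0,0,0]]]'; python3 g.py;  python3 -m crank '[[[-2,0,-0.6],[0,0,0]],[[-4,0,-1.2],[0,0,0]]]'; python3 g.py
```

```text
t: 10.58
position: [0.5631, 0.0369, 0.1455]
tool_rot: [[-0.009, 1.0, 0.001], [1.0, 0.009, 0.0], [0.0, 0.001, -1.0]]
wrist_force: [3.0, -0.9, -6.9]
width: 0.0286
t 10.58 clamp tcp [  0.3  85.4 145.5] F [ 3.  -0.9 -6.9] w 28.6 q [ 0.    0.41  1.57  0.    1.16 -0.01]
t: 10.75
position: [0.5631, 0.0327, 0.1468]
tool_rot: [[-0.009, 1.0, 0.001], [1.0, 0.009, 0.001], [0.001, 0.001, -1.0]]
wrist_force: [3.3, -0.2, -7.7]
width: 0.0291
t 10.75 clamp tcp [  0.3  81.2 146.8] F [ 3.3 -0.3 -7.7] w 29.1 q [-0.01  0.41  1.57  0.    1.16 -0.02]
```

```bash
python3 -m crank '[[[-2,0,-0.6],[0,0,0]],[[-4,0,-1.2],[0,0,0]]]'; python3 -m crank '[[[-2,0,-0.5],[0,0,0]],[[-4,0,-1],[0,0,0]]]'; python3 g.py
```

```text
t: 10.92
position: [0.5632, 0.0286, 0.1482]
tool_rot: [[-0.009, 1.0, 0.001], [1.0, 0.009, 0.001], [0.001, 0.001, -1.0]]
wrist_force: [3.2, 0.6, -6.6]
width: 0.0293
t: 11.08
position: [0.5632, 0.0247, 0.1494]
tool_rot: [[-0.009, 1.0, 0.001], [1.0, 0.009, 0.001], [0.001, 0.001, -1.0]]
wrist_force: [2.7, 2.0, -4.7]
width: 0.0288
t 11.08 clamp tcp [  0.4  73.2 149.4] F [ 2.7  2.  -4.7] w 28.8 q [-0.02  0.4   1.57  0.    1.17 -0.03]
```

```bash
python3 -m crank '[[[0,0,-1],[0,0,0]],[[0,0,-1],[0,0,0]]]';python3 g.py; python3 -m crank '[[[-2,0,-0.4],[0,0,0]],[[-4,0,-0.7],[0,0,0]]]'; python3 g.py
```

```text
t: 11.25
position: [0.5632, 0.0244, 0.1504]
tool_rot: [[-0.009, 1.0, 0.001], [1.0, 0.009, 0.001], [0.001, 0.001, -1.0]]
wrist_force: [2.9, -0.9, -7.9]
width: 0.0288
t 11.25 clamp tcp [  0.4  72.9 150.4] F [ 2.9 -1.  -7.9] w 28.8 q [-0.02  0.4   1.57  0.    1.17 -0.03]
t: 11.42
position: [0.5632, 0.0203, 0.1511]
tool_rot: [[-0.009, 1.0, 0.001], [1.0, 0.009, 0.001], [0.001, 0.001, -1.0]]
wrist_force: [2.2, -0.9, -8.2]
width: 0.0291
t 11.42 clamp tcp [  0.3  68.8 151.1] F [ 2.2 -0.9 -8.2] w 29.1 q [-0.03  0.4   1.57  0.    1.17 -0.04]
```

```bash
python3 -m crank '[[[-2,0,-0.3],[0,0,0]],[[-4,0,-0.6],[0,0,0]],[[-6,0,-0.9],[0,0,0]]]';python3 g.py; python3 -m crank '[[[-2,0,-0.2],[0,0,0]],[[-4,0,-0.4],[0,0,0]],[[-6,0,-0.6],[0,0,0]]]'; python3 g.py
```

```text
t: 11.67
position: [0.5632, 0.0141, 0.1519]
tool_rot: [[-0.009, 1.0, 0.001], [1.0, 0.009, 0.001], [0.001, 0.001, -1.0]]
wrist_force: [2.9, 0.2, -9.7]
width: 0.0292
t 11.67 clamp tcp [  0.3  62.6 151.9] F [ 2.9  0.2 -9.7] w 29.2 q [-0.04  0.4   1.57  0.    1.17 -0.05]
t: 11.92
position: [0.5633, 0.008, 0.1525]
tool_rot: [[-0.009, 1.0, 0.001], [1.0, 0.009, 0.001], [0.001, 0.001, -1.0]]
wrist_force: [2.6, 0.9, -7.6]
width: 0.0289
t 11.92 clamp tcp [  0.3  56.5 152.5] F [ 2.6  0.9 -7.6] w 28.9 q [-0.05  0.4   1.57  0.    1.17 -0.06]
```

```bash
python3 -m crank '[[[-2,0,-0.2],[0,0,0]],[[-4,0,-0.3],[0,0,0]],[[-6,0,-0.5],[0,0,0]],[[-8,0,-0.5],[0,0,0]]]';python3 g.py; python3 -m crank '[[[-1.5,0,0],[0,0,0]],[[-3,0,0],[0,0,0]]]'; python3 g.py
```

```text
t: 12.25
position: [0.5634, -0.0002, 0.1531]
tool_rot: [[-0.009, 1.0, 0.001], [1.0, 0.009, 0.001], [0.001, 0.001, -1.0]]
wrist_force: [2.7, 1.1, -7.6]
width: 0.0291
t 12.25 clamp tcp [  0.3  48.3 153.1] F [ 2.7  1.  -7.6] w 29.1 q [-0.07  0.4   1.57  0.    1.17 -0.08]
t: 12.42
position: [0.5634, -0.0033, 0.1531]
tool_rot: [[-0.009, 1.0, 0.001], [1.0, 0.009, 0.001], [0.001, 0.001, -1.0]]
wrist_force: [3.1, 1.1, -7.5]
width: 0.0289
t 12.42 clamp tcp [  0.3  45.2 153.1] F [ 3.1  1.1 -7.5] w 28.9 q [-0.07  0.4   1.57  0.    1.17 -0.08]
```

```bash
python3 -m crank '[[[-1,0,0],[0,0,0]],[[-1.5,0,0],[0,0,0]]]'; python3 -m crank '[[[-0.7,0,0],[0,0,0]],[[-1.2,0,0],[0,0,0]]]';  python3 g.py
```

```text
t: 12.58
position: [0.5634, -0.005, 0.1531]
tool_rot: [[-0.009, 1.0, 0.001], [1.0, 0.009, 0.001], [0.001, 0.001, -1.0]]
wrist_force: [2.4, 2.1, -7.6]
width: 0.0289
t: 12.75
position: [0.5634, -0.0058, 0.1531]
tool_rot: [[-0.009, 1.0, 0.001], [1.0, 0.009, 0.002], [0.002, 0.001, -1.0]]
wrist_force: [3.6, 7.3, -8.5]
width: 0.0284
t 12.75 clamp tcp [  0.3  42.7 153.1] F [ 3.7  7.3 -8.5] w 28.4 q [-0.08  0.4   1.57  0.    1.18 -0.09]
```

```bash
python3 -m crank '[[[0.5,0,1],[0,0,0]],[[0.5,0,2],[0,0,0]],[[0.5,0,3],[0,0,0]],[[0.5,0,4],[0,0,0]]]';python3 g.py; python3 -m crank '[[[0,0,1],[0,0,0]],[[0,0,2],[0,0,0]]]'; python3 g.py
```

```text
t: 13.08
position: [0.5635, -0.0053, 0.1491]
tool_rot: [[-0.009, 1.0, 0.001], [1.0, 0.009, 0.002], [0.002, 0.001, -1.0]]
wrist_force: [2.5, 0.4, -6.0]
width: 0.0289
t 13.08 clamp tcp [  0.4  43.2 149.1] F [ 2.5  0.4 -6. ] w 28.9 q [-0.08  0.4   1.57  0.    1.17 -0.08]
t: 13.25
position: [0.5638, -0.0053, 0.1476]
tool_rot: [[-0.009, 1.0, 0.002], [1.0, 0.009, 0.002], [0.002, 0.002, -1.0]]
wrist_force: [-0.4, 1.9, 6.5]
width: 0.0287
t 13.25 clamp tcp [  0.6  43.2 147.6] F [-0.4  1.9  6.5] w 28.7 q [-0.08  0.41  1.57  0.    1.16 -0.08]
```

```bash
python3 -m crank '[[[0,0,-1],[0,0,0]],[[0,0,-1],[0,0,0]],[[0,0,-1],[0,0,0]],[[0,0,-1],[0,0,0]],[[0,0,-1],[0,0,0]]]' 50;python3 g.py; python3 -m crank '[[[0,0,-20],[0,0,0]],[[0,0,-60],[0,0,0]],[[0,0,-100],[0,0,0]],[[-100,0,-120],[0,0,0]],[[-160,0,-120],[0,0,0]],[[-160,0,-120],[0,0,0]],[[-160,0,-120],[0,0,0]]]'; python3 - <<'E'
from h import *
ims=[]
for n,k,x0,y0 in(('top','t12',170,110),('side','s12',180,130)):
    im,_=grab(n,k);ims.append(cv2.resize(im[y0:y0+130,x0:x0+130],(390,390),interpolation=cv2.INTER_CUBIC))
cv2.imwrite('pics/c12.png',np.hstack(ims)[...,::-1])
E
python3 g.py; python3 m.py t12 s12 |grep -E 'red|yellow|light'
```

```text
t: 13.67
position: [0.5637, -0.0054, 0.1487]
tool_rot: [[-0.009, 1.0, 0.002], [1.0, 0.009, 0.002], [0.002, 0.002, -1.0]]
wrist_force: [0.2, -0.1, -0.5]
width: 0.0501
t 13.67 clamp tcp [  0.6  43.1 148.7] F [ 0.2 -0.1 -0.5] w 50.1 q [-0.08  0.4   1.57  0.    1.16 -0.09]
t: 14.25
position: [0.5646, -0.1678, 0.269]
tool_rot: [[-0.009, 1.0, 0.002], [1.0, 0.009, 0.001], [0.001, 0.002, -1.0]]
wrist_force: [-0.3, 0.4, 0.2]
width: 0.0499
t 14.35 clamp tcp [-1.000e-01 -1.217e+02  2.686e+02] F [-0.4  1.   0.9] w 49.8 q [-0.36  0.36  1.34  0.    1.43 -0.36]
top red 97 px [224.4 168.7] mean [563.5  -6.7 174.9] lo [551. -15. 170.] hi [577.   2. 179.] rect [564.  -6.] [20. 27.] 90.0
top yellow 41 px [224.  178.2] mean [546.4  -3.4 131.5] lo [541. -13. 128.] hi [552.   7. 134.] rect [547.  -5.] [12. 24.] 7.8
top lightgrey 130 px [244.1 126.4] mean [685.3 -49.3 115.7] lo [674. -70. 110.] hi [696. -28. 119.] rect [684. -49.] [24. 42.] 1.6
top lightgrey 20 px [241.5 207.5] mean [474.7 -49.2 117.6] lo [473. -61. 113.] hi [476. -38. 122.] rect [475. -49.] [ 3. 23.] 1.0
side red 111 px [224.5 187.3] mean
[... 903 characters left out ...]
ct [ 599. -164.] [ 9. 23.] 72.4
side lightgrey 28 px [267.5 115.6] mean [ 534.8 -164.2  297.8] lo [ 532. -168.  282.] hi [ 537. -160.  315.] rect [ 534. -164.] [9. 5.] 66.1
side lightgrey 120 px [194.9 179.8] mean [683.4 -41.2 113.1] lo [674. -70.  98.] hi [694. -25. 121.] rect [683. -47.] [51. 26.] 78.3
side lightgrey 19 px [225.5 195.7] mean [565.1  -7.8 138.5] lo [561. -19. 126.] hi [573.  -2. 152.] rect [568. -12.] [10. 21.] 39.6
side lightgrey 82 px [223.9 208.5] mean [563.2   4.8 104.8] lo [543.  -5.  79.] hi [585.  10. 121.] rect [564.  -7.] [35. 43.] 89.6
side lightgrey 36 px [263.  206.8] mean [475.6 -42.1 114.1] lo [472. -55. 101.] hi [480. -34. 123.] rect [476. -45.] [ 9. 22.] 5.3
```

View pics/c12.png

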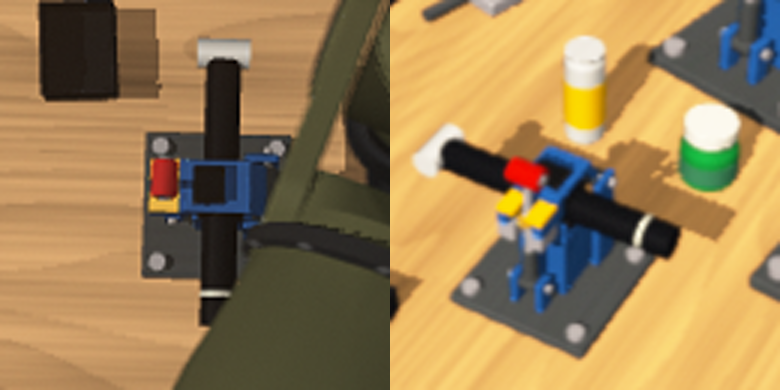

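```bash
python3 -c "
from cell import ctrl
print(ctrl.close_job())"
```

```text
the job is handed in; nothing more can be done
None
```

The post is clamped and the job is handed in at about 14.4 s on the robot's clock. The hand-in gave no verdict.

- **Jaw:** I swung it over with the closed fingertips and pressed it onto the post until the force reached about 26 N (27 N including the sideways part). That is above the 5–15 N you suggested but under the 70 N limit. It stayed shut after I backed off, with the pad at z ≈ 141 mm and the guard top at z ≈ 132 mm.
- **Bolt:** I pinched the handle end to end, drew it about 9.5 mm and swung it in. The nut rubbed lightly at the lip, so I drew about 1 mm more and it slipped under the guard. It met the slot's end at about 7 N. The nut then dropped about 5.5 mm before it touched the floor, and I let go.
- **Last pictures:** The bolt is upright, with the handle centre about 168 mm above the bench (home is 163–177 mm). The jaw is shut. The post's head and ring are within 1 mm of where they started. I saw no bystander moved, but I did not measure their positions. The gripper was clear with no contact force.

**Disagreements:**
- The fingertips sat about 4 mm behind the reported TCP, not 19 mm ahead, both in the images and at contact. The first push therefore landed on the guard (a few newtons at most) instead of the pad. I corrected for this afterwards.
- The nut's offset along the rod came out as +4 mm by eye and about +2 mm from where it came to rest.
- I did not see the nut directly once it was under the guard. That it is home rests on the upright bolt, the drop felt and the handle height.

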